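# Run the last soaps out of the counter gravity bin into its catch tray

### The job

Slide the empty catch tray by its handle into the runners under the gravity bin's mouth, in from their open front end, until it is fully home against the stop. Then press the bin's side lever down and keep it down, so that the lid stays raised until all five round soaps have rolled out into the tray, and let the lever up so that the lid shuts. Work the lid by its lever only, leave the tray home with the soaps in it, and leave the other goods on the counter where they stand.

Things in the scene. Friction and masses are not known exactly. Their poses are not given: they have to be found in the camera images.
- bin: Fixed gravity bin: clear open-topped hopper (128 mm wide, x = 30 to 215 mm, top z = 274 mm) on a white stand 186 mm wide. Origin: on the counter, where the centre of the tray's underside comes when the tray is fully home. z up; -x is the front, to which the mouth looks and from which the tray enters. Mouth above the tray's place: 120 mm wide, lip at x = 30, z = 70 mm.
- runner_entry (a point): Open front end of the two aluminium runners, midway between them on the counter, at x = -61 mm in the bin's frame. They run along the bin's x to a stop at x = 62 mm: webs 168 mm apart, flaring wider from x = -38 to -81 mm, each with an inward lip (underside z = 9 mm, top 12 mm, 150 mm clear between lips) under which the tray's flange slides: no entry from above.
- lid (a joint): Turn of the one-piece lid and lever, rad: 0 shut, 1.05 fully raised (end stop). Shaft along the bin's y at x = 22, z = 140 mm in the bin's frame. Pressing the lever beside the bin down swings the lid's lower edge forward and up. A spring shuts it: 3 to 4 N on the lever bar starts it, about 7 N holds it fully raised; let go, it shuts by itself. Soaps pass from about 0.7 rad.
- lever_bar (a point): Centre of the lever's grip: black round bar, 22 mm diameter, 90 mm long, lying along the bin's y, centre 66 mm beyond the hopper's +y wall. Lid shut: at x = 96, y = 130, z = 182 mm in the bin's frame. It moves on a circle of radius 85 mm about the lid's shaft, from 30 degrees above the level (shut) to 30 below (fully raised), 85 mm down.
- lid_edge (a point): Middle of the lower edge of the lid, a white sheet plate 118 mm wide, 68 mm high and 4 mm thick that closes the mouth, hanging from the lever's shaft. It is not to be pushed or lifted by hand.
- tray: Loose open steel catch tray, about 0.25 kg: 120 mm in x, 140 mm in y, 50 mm high, walls 3 mm. Origin: centre of the underside of the open box. Bottom flanges 4 mm thick along both sides make it 160 mm wide (y = +-80 mm). Black handle bar, 18 mm wide in y, 20 mm high, along -x from x = -62 to -152 mm, middle at z = 32 mm. Home, its axes are parallel to the bin's.
- tray_grip (a point): Point on the middle of the tray's handle bar, 120 mm in -x from the tray's origin and 32 mm above its underside: take it here from above, closing along the tray's y.
- soap0_center (a point): Centre of a cream-coloured round soap, 36 mm in diameter, 30 g, one of five alike, lying at the start in the bin against the lid.
- soap1_center (a point): Centre of a cream-coloured round soap, 36 mm in diameter, 30 g, one of five alike, lying at the start in the bin against the lid.
- soap2_center (a point): Centre of a cream-coloured round soap, 36 mm in diameter, 30 g, one of five alike, lying at the start in the bin against the lid.
- soap3_center (a point): Centre of a cream-coloured round soap, 36 mm in diameter, 30 g, one of five alike, lying at the start in the bin against the lid.
- soap4_center (a point): Centre of a cream-coloured round soap, 36 mm in diameter, 30 g, one of five alike, lying at the start in the bin against the lid.
- lotion: Bystander, not to be disturbed: white lotion bottle with a grey cap and a paper label, 62 mm diameter, 170 mm tall. Origin: centre of its underside, on the counter.
- shampoo: Bystander, not to be disturbed: white shampoo bottle, no label, 66 mm diameter, 190 mm tall. Origin: centre of its underside, on the counter.
- cream: Bystander, not to be disturbed: low white cream jar with a black cap, 68 mm diameter, 55 mm tall. Origin: centre of its underside, on the counter.
- dyebox: Bystander, not to be disturbed: standing black hair-dye carton, 62 x 70 x 155 mm tall. Origin: centre of its underside, on the counter.
- kitbox: Bystander, not to be disturbed: flat dark-brown carton, 150 x 90 x 45 mm tall. Origin: centre of its underside, on the counter.
- label_gun: Bystander, not to be disturbed: grey price-label gun lying on its side, about 150 x 100 x 50 mm. Origin: centre of its underside, on the counter.

How it is judged:
By the outcome, as a careful person would: the job done as asked, in the order asked, and still so for the second after the job is handed in, with the robot touching nothing.
It also fails if it takes over 72 s, if anything falls off the work surface, if the arm or the gripper's body presses on something with over 40 N, if the wrist force passes 120 N, or if a joint passes its speed limit or range.

### The arm

A 6-joint arm with a two-finger parallel gripper is mounted at the origin on the work surface. World frame = base frame: x ahead of the robot, y to its left, z up, the work surface at z = 0. Lengths are in mm, angles in degrees, forces in N, time in s.
With the tool pointing down it reaches from about 225 to 725 mm from the base axis. Payload 3.1 kg.
Tool frame: the origin (TCP) lies midway between the tips of the shut fingers; the grasp point (between the pads) lies 19 mm behind it (robot.tcp_to_grasp is the distance from the TCP to the grasp point, in mm); y points along the fingers, x is the direction in which the jaws open and shut, and the axes are right-handed (so a half turn about y gives the same grasp; the last joint's range is limited). The gripper opens to 85 mm and grips with 20 to 120 N. Pads are 22 mm wide; open, the fingers measure 114 mm over their backs; the gripper's body (76 mm by 85 mm) begins 54 mm behind the grasp point. The pads swing forward as they close: fully open they stand 13 mm farther back than shut.
Start: joints at [69.97, 2.75, 5.684, 92.934, 0, 82.678], TCP at [115.5, 512.13, 231.312] pointing down, gripper open.
Joint ranges: [-166.93, 166.93], [-56.73, 111.36], [-69.38, 81.34], [-121.58, 131.49], [-85.45, 84.26], [-180, 180]. Speed limits (degrees/s): [159.86, 159.86, 180, 180, 180, 180].

### API

Orientations are given as [roll, pitch, yaw] about the fixed x, y, z axes, in that order (R = Rz(yaw) Ry(pitch) Rx(roll)).
In Python, from workcell import robot gives the robot as it stands. The module is installed in compiled form; this text tells all that it offers.
- The arm moves only by the shell command python3 -m jog 'ROWS' [FORCE]. ROWS is JSON, a list that holds one entry, the list of rows, each a list of 5 numbers: the opening, from 0 (shut) to 1 (fully open), then the shift along the tool's x, y, z in m, then the turn about the tool's y in rad. A call has 1 to 10 rows; each row is the pose to reach, as a shift and turn from the pose commanded when the call began, along the tool's axes at that moment; what a row does not reach only later rows make up. A row lasts 1/10 s, in which the tool goes at most 50 mm and 8.59 degrees, less where a joint would pass 70% of its speed; a pose out of reach is approached as far as the arm can. A call with a gripper value outside its range is refused whole. The fingers move at their own pace and stop on an object; FORCE is the grip in N (left out, the last holds). Time passes only in rows, so rows that repeat a pose let the fingers close. It gives the time, the measured TCP pose, the force and the opening at its end, in the units of the state.
- robot.state(): the state, without advancing time (a new reading comes with each control period).
- robot.grab_frame(name): name is "side" or "top"; returns the picture (420x560x3 uint8, red, green, blue); there is no depth.
- robot.get_calibration(name): a dict with "camera_matrix" (3x3 intrinsics, pixels), "distortion" ([k1, k2, p1, p2, k3] as OpenCV has them; the pictures are not rectified), "R" (3x3) and "t" (3): a world point X has camera coordinates R X + t. Camera axes: x right, y down, z forward; pixel columns grow to the right and rows downward; lengths in mm; the calibration is good to about 2 mm. A picture is of the moment at which its call begins. get_calibration takes no time and is no camera call.
- robot.close_job(): hands the job in, once; it reports no verdict.
The state is a dict: "time_s": time; "qpos": joint angles; "joint_vel": joint speeds; "tau": joint torques, N m; "tool_pos": TCP position; "tool_rot": TCP orientation; "wrist_force": force on the tool from outside, world axes, zero at the start; "moment": the same for the moment, N m; "opening": opening from 0.0 (shut) to 1.0 (fully open).
Only numpy, scipy, OpenCV 4.12 (cv2) and the standard library are available. Lean on these libraries where they do the work, as an engineer would, in place of code of your own. Each camera call takes 0.05 s, during which the arm holds its last target.

## Working session

There is one attempt and no reset: what is moved stays moved. The work goes in short steps, Python scripts to look and compute and a shell command to move; the robot and the scene stay as the last step left them, time stands still between calls to the robot, and variables do not carry over. Pictures are saved under pics/ and viewed, and the job is handed in when it is done.

```bash
mkdir -p pics
python3 - <<'E'
from workcell import robot
import cv2,json
for n in("side","top"):
    cv2.imwrite(f"pics/{n}0.png",robot.grab_frame(n)[:,:,::-1])
    c=robot.get_calibration(n); print(n,c)
print(robot.state(), robot.tcp_to_grasp)
E
```

```text
side {'camera_matrix': array([[488.38652807,   0.        , 280.2336388 ],
       [  0.        , 488.38652807, 206.98988765],
       [  0.        ,   0.        ,   1.        ]]), 'distortion': array([-0.10075879,  0.        ,  0.        ,  0.        ,  0.        ]), 'R': array([[ 0.94382797, -0.33042036,  0.00333807],
       [-0.21751324, -0.62885615, -0.74647702],
       [ 0.24875037,  0.70381982, -0.66540283]]), 't': array([-508.61109674,  231.32962475, 1457.78278549])}
top {'camera_matrix': array([[413.5703483 ,   0.        , 276.87022621],
       [  0.        , 413.5703483 , 205.63793186],
       [  0.        ,   0.        ,   1.        ]]), 'distortion': array([0.00636512, 0.        , 0.        , 0.        , 0.        ]), 'R': array([[ 5.26405284e-03, -9.99986068e-01, -3.91267816e-04],
       [-9.96172416e-01, -5.20983688e-03, -8.72546519e-02],
       [ 8.72513978e-02,  8.49083304e-04, -9.96185963e-01]]), 't': array([   9.11947708,  544.21437491, 1250.73814478])}
{'time_s': 0.1, 'qpos': array([6.99691242e+01, 2.79141911e+00, 5.59991568e+00, 9.29331496e+01,
       4.82652726e-04, 8.26771354e+01]), 'joint_vel': array([-0.02852375, -0.01376699,  0.24076883,  0.00184782,  0.04437972,
        0.01898111]), 'tau': array([ 1.66459129e-03, -3.39852297e+01,  3.20935500e+01,  1.58814993e-02,
       -2.29658772e-04, -6.27330209e-06]), 'tool_pos': array([115.31402484, 511.6133654 , 230.20316543]), 'tool_rot': array([-89.98363293,   0.12357481,  77.29200589]), 'wrist_force': array([-0.08516942, -0.14202549,  0.21284532]), 'moment': array([ 0.02306757,  0.01879011, -0.00876536]), 'opening': 0.9995749040050027} 18.700000000000003
```

View pics/side0.png

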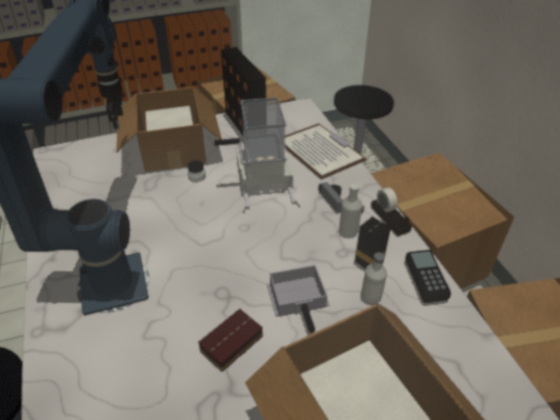

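View pics/top0.png

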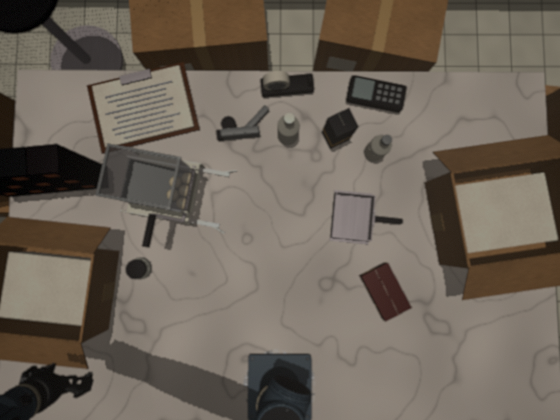

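Run:
```python
import cv2
s=cv2.imread("pics/side0.png");t=cv2.imread("pics/top0.png")
def g(a): return cv2.convertScaleAbs(a,alpha=1.7,beta=10)
cv2.imwrite("pics/c1.png",cv2.resize(g(t[130:260,90:260]),None,fx=4.6,fy=4.6,interpolation=cv2.INTER_CUBIC))
cv2.imwrite("pics/c2.png",cv2.resize(g(t[170:330,310:440]),None,fx=3.7,fy=3.7,interpolation=cv2.INTER_CUBIC))
cv2.imwrite("pics/c3.png",cv2.resize(g(s[80:220,180:340]),None,fx=4.2,fy=4.2,interpolation=cv2.INTER_CUBIC))
cv2.imwrite("pics/c4.png",cv2.resize(g(s[250:340,250:350]),None,fx=6,fy=6,interpolation=cv2.INTER_CUBIC))
```

```text
(no output)
```

View pics/c1.png

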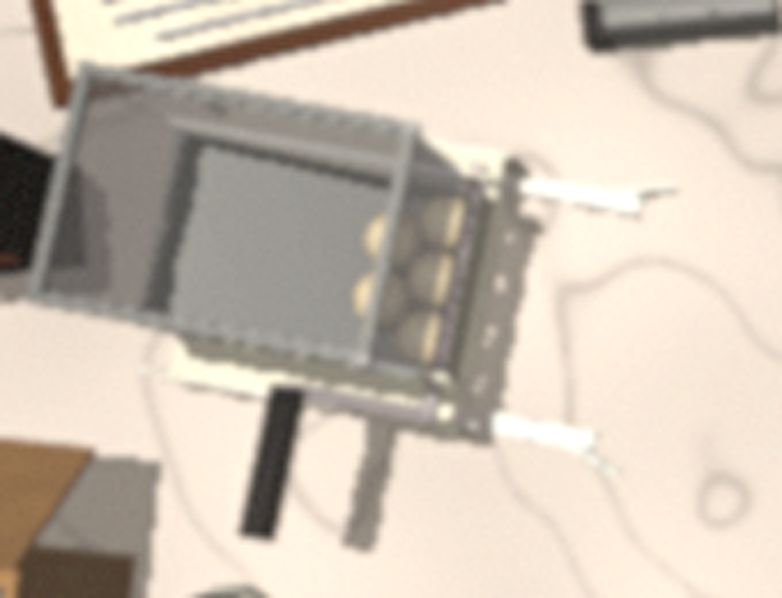

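View pics/c2.png

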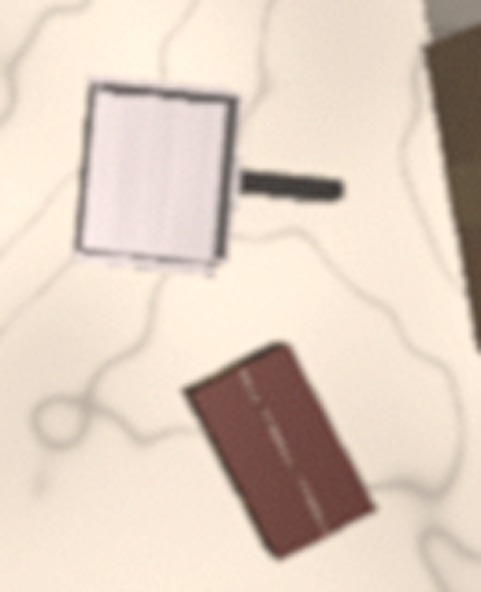

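View pics/c3.png

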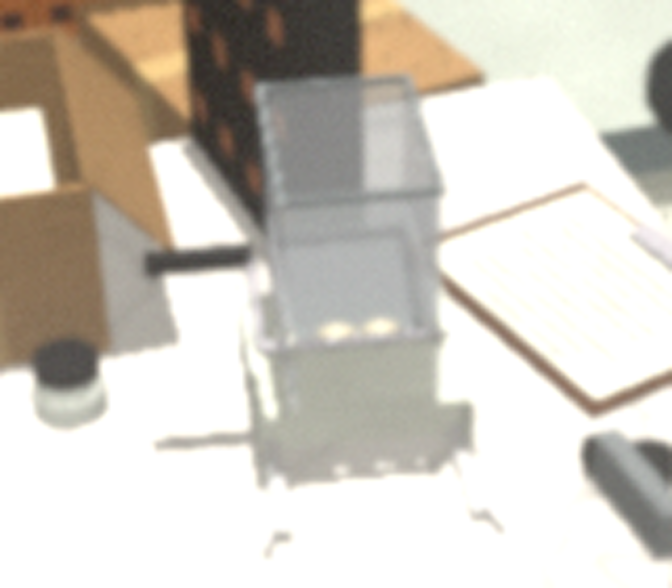

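View pics/c4.png

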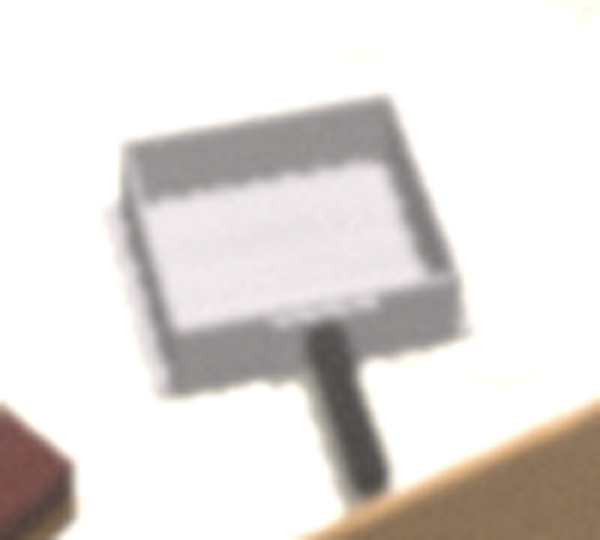

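```bash
cat > h.py <<'E'
import numpy as np,cv2
from workcell import robot
def ray(n,uv):
    c=robot.get_calibration(n)
    p=cv2.undistortPoints(np.array([[uv]],float),c["camera_matrix"],c["distortion"])[0,0]
    R=np.array(c["R"]);t=np.array(c["t"]); return -R.T@t, R.T@np.array([p[0],p[1],1.])
def onz(n,uv,z):
    o,d=ray(n,uv); return o+d*(z-o[2])/d[2]
def tri(a,b):
    o1,d1=ray("top",a);o2,d2=ray("side",b)
    s=np.linalg.lstsq(np.stack([d1,-d2],1),o2-o1,rcond=None)[0]
    p,q=o1+s[0]*d1,o2+s[1]*d2; return (p+q)/2,np.linalg.norm(p-q)
def proj(n,X):
    c=robot.get_calibration(n)
    return cv2.projectPoints(np.array([X],float).reshape(-1,1,3),cv2.Rodrigues(np.array(c["R"]))[0],np.array(c["t"]),c["camera_matrix"],c["distortion"])[0].reshape(-1,2)
E
python3 - <<'E'
from h import *
np.set_printoptions(precision=1,suppress=True)
t=cv2.imread("pics/top0.png");s=cv2.imread("pics/side0.png")
f=lambda x,y:(x/4.6+90-.4,y/4.6+130-.4)
rim=[onz("top",f(*p),274) for p in[(82,65),(415,125),(375,362),(32,298)]]
print("rim",np.array(rim)); r=np.array(rim)
print("sides",[np.linalg.norm(r[i]-r[(i+1)%4]) for i in range(4)])
# masks
def blob(im,x0,x1,y0,y1,th):
    m=np.zeros(im.shape[:2],np.uint8); m[y0:y1,x0:x1]=(im.max(2)[y0:y1,x0:x1]<th)*255
    c=max(cv2.findContours(m,cv2.RETR_EXTERNAL,cv2.CHAIN_APPROX_NONE)[0],key=cv2.contourArea)
    return cv2.minAreaRect(c)
for n,im,b in(("handle",t,(373,410,205,235)),("lever",t,(138,162,210,250)),("lever_s",s,(205,240,132,150)),("handle_s",s,(296,318,303,333))):
    R=blob(im,*b,55); print(n,R,cv2.boxPoints(R).tolist())
R=blob(t,373,410,205,235,55); print(onz("top",R[0],42)); B=cv2.boxPoints(R)
print(np.array([onz("top",p,42) for p in B]))
R=blob(t,138,162,210,250,55); print("lever",onz("top",R[0],185),np.array([onz("top",p,185) for p in cv2.boxPoints(R)]))
# tray rim outer corners z=50
g=lambda x,y:(x/3.7+310-.4,y/3.7+170-.4)
r=np.array([onz("top",g(*p),50) for p in[(90,80),(238,94),(224,262),(76,256)]]); print("tray",r,r.mean(0),[np.linalg.norm(r[i]-r[(i+1)%4]) for i in range(4)])
E
```

```text
rim [[675.7 437.  274. ]
 [643.6 255.  274. ]
 [514.3 273.2 274. ]
 [547.9 458.7 274. ]]
sides [np.float64(184.80303567831703), np.float64(130.56542013880238), np.float64(188.53931289099927), np.float64(129.6019076846167)]
handle ((388.445556640625, 220.04454040527344), (25.373449325561523, 4.776178359985352), 5.710593223571777) [[375.5841979980469, 221.1584014892578], [376.0594177246094, 216.4059295654297], [401.3069152832031, 218.93067932128906], [400.8316955566406, 223.6831512451172]]
lever ((148.8389129638672, 230.00888061523438), (6.2497148513793945, 32.0020866394043), 12.804265975952148) [[142.24559020996094, 244.91949462890625], [149.3379364013672, 213.71319580078125], [155.43223571777344, 215.0982666015625], [148.3398895263672, 246.3045654296875]]
lever_s ((226.4024200439453, 141.12196350097656), (3.8651039600372314, 23.301055908203125), 83.6598129272461) [[214.6097412109375, 140.48782348632812], [237.76828002929688, 137.91464233398438], [238.19509887695312, 141.756103515625], [215.03656005859375, 144.32928466796875]]
handle_s ((307.1981201171875, 317.94342041015625), (27.74683380126953, 5.6317830085754395), 74.05460357666016) [[300.67926025390625, 305.37738037109375], [306.0943603515625, 303.8302001953125], [313.71697998046875, 330.50946044921875], [308.3018798828125, 332.056640625]]
[ 500.6 -326.    42. ]
[[ 497.  -287.    42. ]
 [ 511.4 -288.7   42. ]
 [ 504.1 -364.9   42. ]
 [ 489.7 -363.2   42. ]]
lever [462.8 354.  185. ] [[423.  370.3 185. ]
 [506.5 354.1 185. ]
 [502.8 337.6 185. ]
 [419.4 353.9 185. ]]
tray [[ 586.6 -160.5   50. ]
 [ 575.7 -281.3   50. ]
 [ 438.8 -267.9   50. ]
 [ 443.  -148.2   50. ]] [ 511.  -214.5   50. ] [np.float64(121.30977545333215), np.float64(137.53338540247685), np.float64(119.79048689550282), np.float64(144.1149020158503)]
```

Run:
```python
from h import *
np.set_printoptions(precision=1,suppress=True)
t=cv2.imread("pics/top0.png");s=cv2.imread("pics/side0.png")
print("right carton", tri((427,162),(378,305)), tri((465,292),(262,400)))
print("left carton", tri((118,233),(220,132)),onz("side",(205,160),0),onz("side",(143,168),0))
def pose(o,a,P):
    a=np.radians(a);R=np.array([[np.cos(a),-np.sin(a),0],[np.sin(a),np.cos(a),0],[0,0,1]]);return np.array(P,float)@R.T+np.array([*o,0])
# overlays of predictions
B=lambda P:pose((574.3,235.3),80.1,P)
T=lambda P:pose((511.2,-214.5),84.7,P)
pts=[B([[-61,75,12],[-61,-75,12],[-38,84,12],[-38,-84,12],[-38,75,12],[-38,-75,12],[20,75,12],[20,-75,12],[30,64,274],[30,-64,274],[215,64,274],[215,-64,274],[96,85,182],[96,175,182]]),
 T([[60,70,50],[60,-70,50],[-60,70,50],[-60,-70,50],[-62,0,42],[-152,0,42],[-120,0,42],[60,80,4],[-60,80,4],[60,-80,4],[-60,-80,4]])]
for n,im in(("top",t),("side",s)):
    k=4;g=cv2.resize(cv2.convertScaleAbs(im,alpha=1.25),None,fx=k,fy=k,interpolation=cv2.INTER_CUBIC)
    for i,pp in enumerate(pts):
        for p in proj(n,pp): cv2.circle(g,tuple(int(v*k+k/2) for v in p),3,(0,0,255) if i==0 else (0,160,0),-1)
    c=[(90,130,180,130),(320,180,100,70)] if n=="top" else [(200,80,120,140),(250,250,100,90)]
    for i,(x,y,w,h) in enumerate(c): cv2.imwrite(f"pics/o_{n}{i}.png",g[y*k:(y+h)*k,x*k:(x+w)*k])
```

```text
right carton (array([ 660.6, -414.5,  129.8]), np.float64(2.4962783399653365)) (array([ 298.9, -535. ,   79. ]), np.float64(15.115918819194109))
left carton (array([457.5, 440.9, 170.4]), np.float64(5.83165904907138)) [406.4 523.1   0. ] [165.3 552.4   0. ]
```

View pics/o_top0.png

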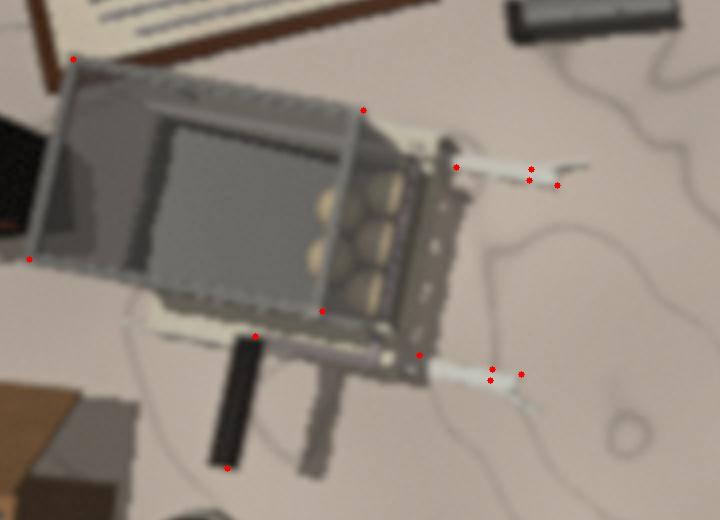

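View pics/o_top1.png

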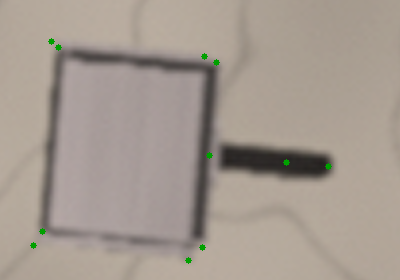

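View pics/o_side0.png

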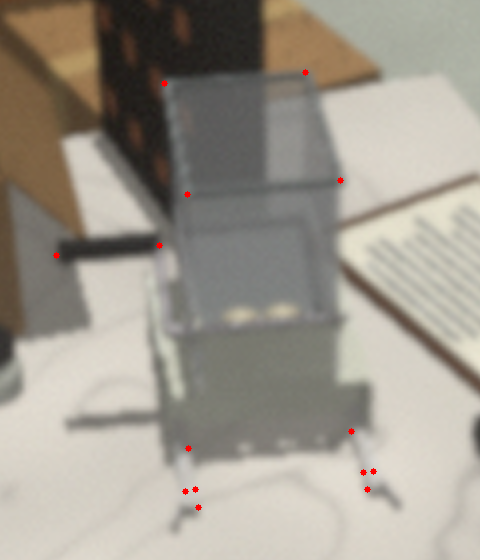

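View pics/o_side1.png

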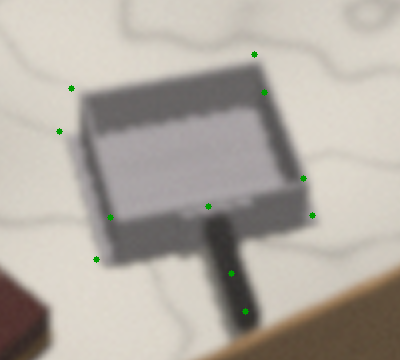

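Run:
```python
from h import *
np.set_printoptions(precision=1,suppress=True)
t=cv2.cvtColor(cv2.imread("pics/top0.png"),cv2.COLOR_BGR2GRAY)
a=np.radians(80.1);X=np.array([np.cos(a),np.sin(a),0]);Y=np.array([-np.sin(a),np.cos(a),0]);o=np.array([574.3,235.3,12])
m={}
for x in range(-66,2,6):
    r=[]
    for sg in(1,-1):
        yy=np.arange(60,105,1.)
        P=proj("top",np.array([o+x*X+sg*y*Y for y in yy])).astype(np.float32)
        v=cv2.remap(t,P[:,0].reshape(-1,1),P[:,1].reshape(-1,1),cv2.INTER_LINEAR)[:,0].astype(float)
        w=np.clip(v-np.median(v)-12,0,None); r+= [sg*(yy@w)/max(w.sum(),1), w.max()]
    print(x,np.array(r),"mid",(r[0]+r[2])/2,"sep",r[0]-r[2])
```

```text
-66 [ 0.  0. -0.  0.] mid 0.0 sep 0.0
-60 [ 0.  0. -0.  0.] mid 0.0 sep 0.0
-54 [82.  3. -0.  0.] mid 41.0 sep 82.0
-48 [ 83.8   7.  -81.5   3. ] mid 1.1161616161616124 sep 165.32323232323233
-42 [83.8 10.  -0.   0. ] mid 41.9025974025974 sep 83.8051948051948
-36 [83.  9. -0.  0.] mid 41.47761194029851 sep 82.95522388059702
-30 [ 82.8   8.  -82.    1. ] mid 0.4112903225806477 sep 164.82258064516128
-24 [82.7  8.  -0.   0. ] mid 41.32692307692308 sep 82.65384615384616
-18 [83.1  7.  -0.   0. ] mid 41.53125 sep 83.0625
-12 [82.8  7.  -0.   0. ] mid 41.375 sep 82.75
-6 [82.5  7.  -0.   0. ] mid 41.25 sep 82.5
0 [ 82.    6.  -81.4   4. ] mid 0.3125 sep 163.375
```

```bash
cat >> h.py <<'E'
from scipy.spatial.transform import Rotation as Ro
def go(x,y,z,yaw):
    """shift along current tool axes + turn needed to have TCP at x,y,z, tool x heading yaw, pointing down"""
    s=robot.state();R=Ro.from_euler("xyz",s["tool_rot"],degrees=True).as_matrix()
    d=R.T@(np.array([x,y,z])-s["tool_pos"])/1000
    print("t",round(s["time_s"],2),"pos",s["tool_pos"].round(1),"rot",s["tool_rot"].round(2),"F",s["wrist_force"].round(1),"open",round(s["opening"],3))
    print("shift",d.round(4),"turn",round(np.radians((s["tool_rot"][2]-yaw+180)%360-180),4))
E
python3 -c "
from h import *
go(500,-337,230,-5.3)"
python3 -m jog '[[[1,-0.744,0,-0.562,0],[1,-0.744,0,-0.562,0.1],[1,-0.744,0,-0.562,0.2],[1,-0.744,0,-0.562,0.35],[1,-0.744,0,-0.562,0.5],[1,-0.744,0,-0.562,0.65],[1,-0.744,0,-0.562,0.8],[1,-0.744,0,-0.562,0.95],[1,-0.744,0,-0.562,1.1],[1,-0.744,0,-0.562,1.25]]]' 40
python3 -c "
from h import *
go(500,-337,230,-5.3)"
```

```text
t 0.1 pos [115.3 511.6 230.2] rot [-89.98   0.12  77.29] F [-0.1 -0.1  0.2] open 1.0
shift [-0.7432  0.0016 -0.5619] turn 1.4415
time_s: 1.1
tool_pos: [321.9, 54.7, 231.1]
tool_rot: [-90.0, -0.0, 5.3]
wrist_force: [2.0, 0.9, 0.1]
opening: 0.996
t 1.1 pos [321.9  54.7 231.1] rot [-8.999e+01 -5.000e-02  5.320e+00] F [2.  0.9 0.1] open 0.996
shift [ 0.141   0.0012 -0.4065] turn 0.1853
```

```bash
python3 -m jog '[[[1,0.141,0,-0.4,0.18],[1,0.141,0,-0.4,0.18],[1,0.141,0,-0.4,0.18],[1,0.141,0,-0.4,0.18],[1,0.141,0,-0.4,0.18],[1,0.141,0,-0.4,0.18],[1,0.141,0,-0.4,0.18],[1,0.141,0,-0.4,0.18],[1,0.141,0,-0.4,0.18],[1,0.141,0,-0.4,0.18]]]'
python3 -c "
from h import *
go(500,-337,120,-5.3)"
```

```text
time_s: 2.1
tool_pos: [501.7, -330.5, 228.5]
tool_rot: [-89.9, 0.1, -4.8]
wrist_force: [0.5, -0.5, -0.8]
opening: 1.002
t 2.1 pos [ 501.7 -330.5  228.5] rot [-89.93   0.15  -4.83] F [ 0.5 -0.5 -0.8] open 1.002
shift [-0.0009  0.1084 -0.0068] turn 0.0083
```

```bash
python3 -m jog '[[[1,-0.001,0.04,-0.006,0.008],[1,-0.001,0.08,-0.006,0.008],[1,-0.001,0.109,-0.006,0.008],[1,-0.001,0.109,-0.006,0.008]]]'
python3 - <<'E'
from h import *
go(500,-337,14,-5.3)
t=robot.grab_frame("top")[:,:,::-1];s=robot.grab_frame("side")[:,:,::-1]
a=cv2.resize(t[150:300,320:450],None,fx=3,fy=3);b=cv2.resize(s[220:370,240:370],None,fx=3,fy=3)
cv2.imwrite("pics/g1.png",cv2.convertScaleAbs(np.hstack([a,b]),alpha=1.4))
E
```

```text
time_s: 2.5
tool_pos: [496.4, -329.6, 115.9]
tool_rot: [-89.6, 0.6, -5.1]
wrist_force: [-0.4, -0.1, -0.8]
opening: 1.001
t 2.5 pos [ 496.4 -329.6  115.9] rot [-89.57   0.59  -5.06] F [-0.4 -0.1 -0.8] open 1.001
shift [ 0.0053  0.1018 -0.0078] turn 0.0041
```

View pics/g1.png

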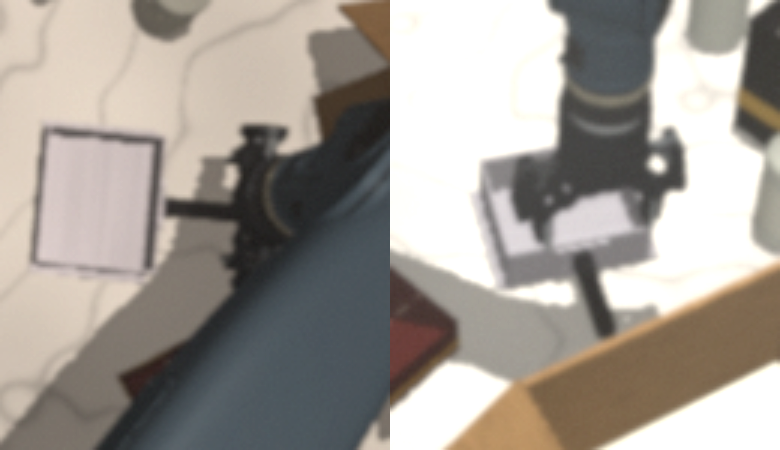

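```bash
python3 -m jog '[[[1,0.003,0.03,-0.007,0.004],[1,0.003,0.06,-0.007,0.004],[1,0.003,0.06,-0.007,0.004]]]'
python3 - <<'E'
from h import *
go(500,-337,14,-5.3)
E
```

```text
time_s: 2.9
tool_pos: [501.2, -339.3, 60.6]
tool_rot: [-89.9, 0.2, -5.3]
wrist_force: [-1.2, 0.4, -0.7]
opening: 1.0
t 2.9 pos [ 501.2 -339.3   60.6] rot [-89.85   0.2   -5.32] F [-1.2  0.4 -0.7] open 1.0
shift [-0.0012  0.0466  0.0021] turn -0.0003
```

```bash
python3 -m jog '[[[1,-0.001,0.02,0.002,0],[1,-0.001,0.04,0.002,0],[1,-0.001,0.046,0.002,0],[1,-0.001,0.046,0.002,0]]]'
python3 - <<'E'
from h import *
go(500,-337,14,-5.3)
t=robot.grab_frame("top")[:,:,::-1];s=robot.grab_frame("side")[:,:,::-1]
a=cv2.resize(t[150:300,320:450],None,fx=3,fy=3);b=cv2.resize(s[220:370,240:370],None,fx=3,fy=3)
cv2.imwrite("pics/g2.png",cv2.convertScaleAbs(np.hstack([a,b]),alpha=1.4))
E
```

```text
time_s: 3.3
tool_pos: [502.1, -338.7, 17.8]
tool_rot: [-90.0, -0.0, -5.3]
wrist_force: [0.2, -0.2, 0.1]
opening: 1.002
t 3.3 pos [ 502.1 -338.7   17.8] rot [-9.003e+01 -5.000e-02 -5.310e+00] F [ 0.2 -0.2  0.1] open 1.002
shift [-0.0023  0.0038  0.0015] turn -0.0003
```

View pics/g2.png

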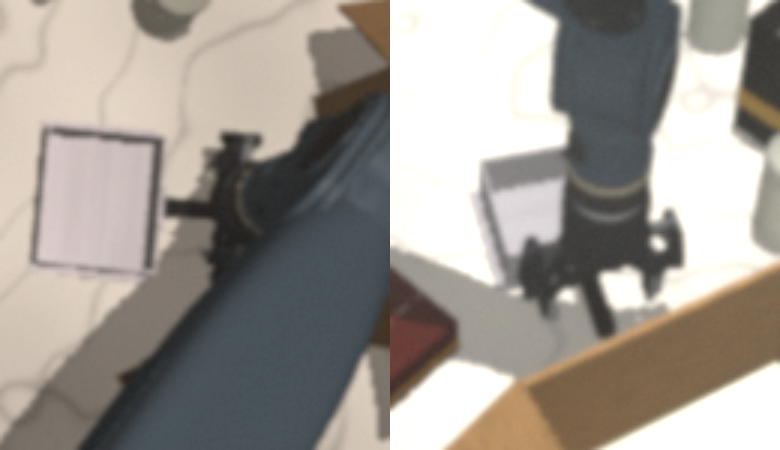

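```bash
python3 -m jog '[[[0.6,-0.002,0.003,0.001,0],[0.4,-0.002,0.003,0.001,0],[0.25,-0.002,0.003,0.001,0],[0.1,-0.002,0.003,0.001,0],[0,-0.002,0.003,0.001,0],[0,-0.002,0.003,0.001,0],[0,-0.002,0.003,0.001,0],[0,-0.002,0.003,0.001,0]]]' 50
python3 - <<'E'
from h import *
go(500,-337,14,-5.3)
t=robot.grab_frame("top")[:,:,::-1];s=robot.grab_frame("side")[:,:,::-1]
a=cv2.resize(t[150:300,320:450],None,fx=3,fy=3);b=cv2.resize(s[220:370,240:370],None,fx=3,fy=3)
cv2.imwrite("pics/g3.png",cv2.convertScaleAbs(np.hstack([a,b]),alpha=1.4))
E
```

```text
time_s: 4.2
tool_pos: [500.1, -337.5, 13.7]
tool_rot: [-90.0, -0.1, -5.3]
wrist_force: [2.5, -1.1, 1.8]
opening: 0.202
t 4.2 pos [ 500.1 -337.5   13.7] rot [-9.002e+01 -5.000e-02 -5.330e+00] F [ 2.5 -1.1  1.8] open 0.202
shift [-0.0002 -0.0003  0.0005] turn -0.0005
```

View pics/g3.png

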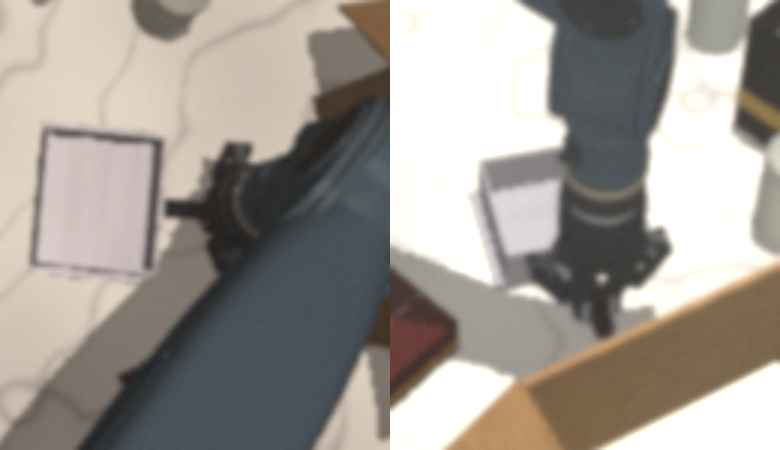

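```bash
python3 -m jog '[[[0,0,0,0.01,0],[0,0,0,0.03,0],[0,0,0,0.06,0],[0,0,0,0.09,0],[0,0,0,0.12,0.01],[0,0,0,0.15,0.02],[0,0,0,0.18,0.04],[0,0,0,0.21,0.06],[0,0,0,0.235,0.08],[0,0,0,0.25,0.08]]]'
python3 - <<'E'
from h import *
go(527.6,-30.7,14,-9.9)
E
```

```text
time_s: 5.3
tool_pos: [522.5, -86.6, 13.6]
tool_rot: [-90.1, 0.0, -9.8]
wrist_force: [-0.6, -3.3, 2.9]
opening: 0.198
t 5.3 pos [522.5 -86.6  13.6] rot [-9.009e+01  1.000e-02 -9.800e+00] F [-0.6 -3.3  2.9] open 0.198
shift [-0.0045 -0.0005  0.056 ] turn 0.0017
```

```bash
python3 -m jog '[[[0,-0.001,0,0.015,0],[0,-0.003,0,0.035,0],[0,-0.004,0,0.05,0],[0,-0.004,0,0.056,0],[0,-0.004,0,0.056,0]]]'
python3 - <<'E'
from h import *
go(527.6,-30.7,14,-9.9)
t=robot.grab_frame("top");cv2.imwrite("pics/t2.png",t[:,:,::-1])
t=t[:,:,::-1]
cv2.imwrite("pics/e1.png",cv2.convertScaleAbs(cv2.resize(t[130:260,130:330],None,fx=4,fy=4,interpolation=cv2.INTER_CUBIC),alpha=1.4))
E
```

```text
time_s: 5.8
tool_pos: [528.9, -31.4, 13.5]
tool_rot: [-89.9, -0.0, -9.8]
wrist_force: [-0.5, 0.2, 3.5]
opening: 0.2
t 5.8 pos [528.9 -31.4  13.5] rot [-89.91  -0.    -9.83] F [-0.5  0.2  3.5] open 0.2
shift [-0.0014 -0.0005  0.0005] turn 0.0011
```

View pics/e1.png

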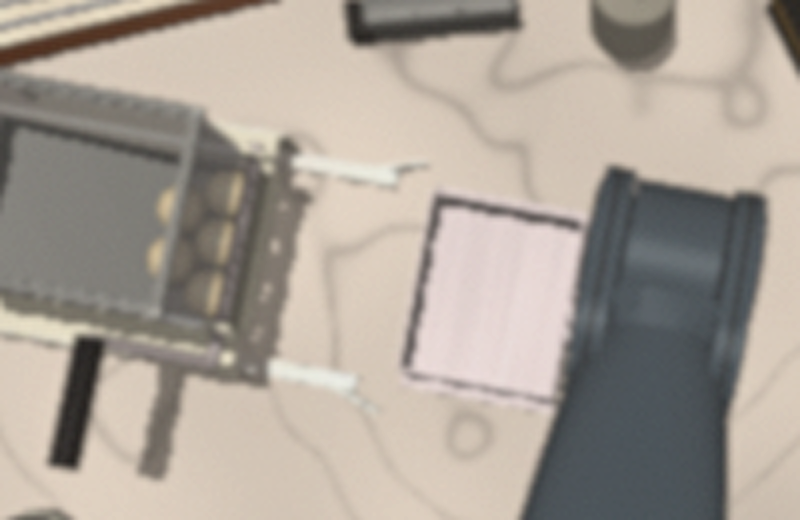

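Run:
```python
from h import *
np.set_printoptions(precision=1,suppress=True)
a=np.radians(80.1);R=np.array([[np.cos(a),np.sin(a)],[-np.sin(a),np.cos(a)]]);o=np.array([574.0,235.3])
f=lambda p:(p[0]/4+130-.4,p[1]/4+130-.4)
def b(p,z):return R@(onz("top",f(p),z)[:2]-o)
print("rim",b((437,192),50),b((407,378),50),"back",b((578,222),50),b((553,403),50))
print("strip ends",b((400,178),12),b((353,384),12),"flare tips",b((428,166),12),b((376,408),12))
t=cv2.cvtColor(cv2.imread("pics/t2.png"),cv2.COLOR_BGR2GRAY)
X=R[0];Y=R[1]
# flange edges of tray & runner strips profile at z
for x,z in[(-30,12),(-20,12),(-45,12),(-110,50),(-130,50),(-150,50)]:
    for sg in(1,-1):
        yy=np.arange(56,104,3.)
        P=proj("top",np.array([[*(o+x*X+sg*y*Y),z] for y in yy])).astype(np.float32)
        print(x,sg,cv2.remap(t,P[:,0].reshape(-1,1),P[:,1].reshape(-1,1),cv2.INTER_LINEAR)[:,0])
```

```text
rim [-96.8 -70.4] [-100.7   72.3] back [-206.2  -66.8] [-212.1   71.4]
strip ends [-61.7 -81.4] [-56.   83.4] flare tips [-81.5 -94.6] [-77.1  98.5]
-30 1 [144 144 144 144 144 144 149 159 166 166 164 155 147 144 143 142]
-30 -1 [153 153 153 152 144 133 136 153 164 164 160 155 151 151 152 151]
-20 1 [146 146 146 145 145 144 146 153 162 165 160 150 144 143 143 143]
-20 -1 [153 153 154 153 149 140 139 154 163 163 159 155 152 152 151 152]
-45 1 [144 144 143 142 141 140 142 153 163 167 165 159 151 145 143 143]
-45 -1 [152 152 153 152 148 143 146 157 165 166 163 158 153 151 151 151]
-110 1 [158 159 158 146 124 119 141 152 148 144 144 144 144 143 144 144]
-110 -1 [152 136  94  67  95 133 149 150 147 147 146 147 146 146 146 145]
-130 1 [155 156 155 145 129 128 143 144 134 136 140 142 143 142 142 142]
-130 -1 [150 136 100  77  98 131 145 146 146 145 145 145 145 144 144 143]
-150 1 [159 159 158 150 133 132 146 149 143 137 132 127 124 127 133 138]
-150 -1 [152 140 107  84 102 133 147 147 145 144 144 143 142 142 140 139]
```

```bash
python3 -m jog '[[[0,0,0,0.008,0.003],[0,0,0,0.016,0.003],[0,0,0,0.024,0.003],[0,0,0,0.032,0.003],[0,0,0,0.04,0.003],[0,0,0,0.048,0.003],[0,0,0,0.055,0.003],[0,0,0,0.062,0.003],[0,0,0,0.068,0.003],[0,0,0,0.068,0.003]]]'
python3 - <<'E'
from h import *
go(553.4,117.1,14,-10)
t=robot.grab_frame("top");cv2.imwrite("pics/t3.png",t[:,:,::-1])
t=t[:,:,::-1]
cv2.imwrite("pics/e2.png",cv2.convertScaleAbs(cv2.resize(t[140:250,160:300],None,fx=5.5,fy=5.5,interpolation=cv2.INTER_CUBIC),alpha=1.4))
E
```

```text
time_s: 6.85
tool_pos: [540.2, 33.3, 13.6]
tool_rot: [-90.1, 0.0, -10.1]
wrist_force: [-2.6, -3.3, 6.3]
opening: 0.203
t 6.85 pos [540.2  33.3  13.6] rot [-9.011e+01  2.000e-02 -1.015e+01] F [-2.6 -3.3  6.3] open 0.203
shift [-0.0018 -0.0005  0.0849] turn -0.0026
```

View pics/e2.png

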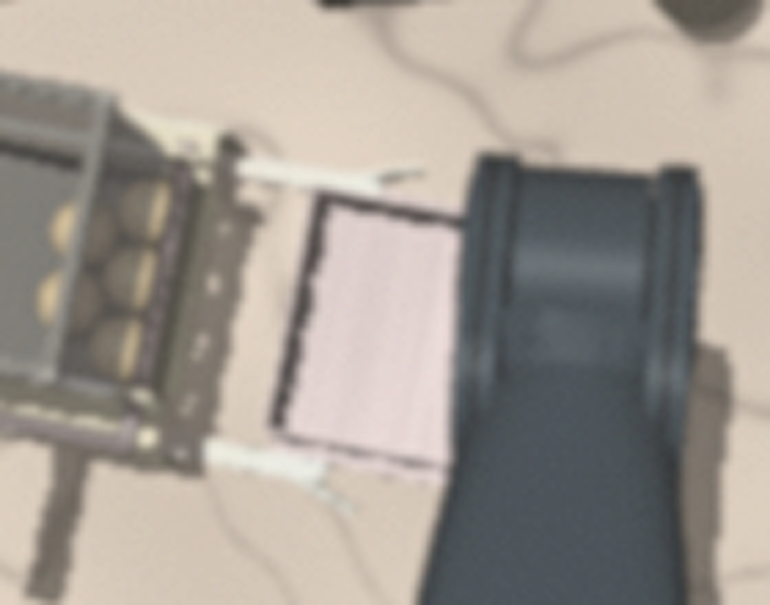

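```bash
python3 -m jog '[[[0,0,-0.0005,0.007,0],[0,-0.0003,-0.0007,0.014,0],[0,-0.0005,-0.0007,0.021,0],[0,-0.0007,-0.0007,0.028,0],[0,-0.001,-0.0007,0.034,0],[0,-0.001,-0.0007,0.038,0],[0,-0.001,-0.0007,0.038,0]]]'
python3 - <<'E'
from h import *
go(553.4,117.1,14,-10)
t=robot.grab_frame("top");cv2.imwrite("pics/t4.png",t[:,:,::-1])
t=t[:,:,::-1]
cv2.imwrite("pics/e3.png",cv2.convertScaleAbs(cv2.resize(t[140:250,140:280],None,fx=5.5,fy=5.5,interpolation=cv2.INTER_CUBIC),alpha=1.4))
E
```

```text
time_s: 7.6
tool_pos: [545.8, 73.5, 13.6]
tool_rot: [-89.9, 0.0, -10.0]
wrist_force: [-0.3, 0.2, 0.9]
opening: 0.204
t 7.6 pos [545.8  73.5  13.6] rot [-8.989e+01  5.000e-02 -1.001e+01] F [-0.3  0.2  0.9] open 0.204
shift [-0.0001 -0.0003  0.0443] turn -0.0002
```

View pics/e3.png

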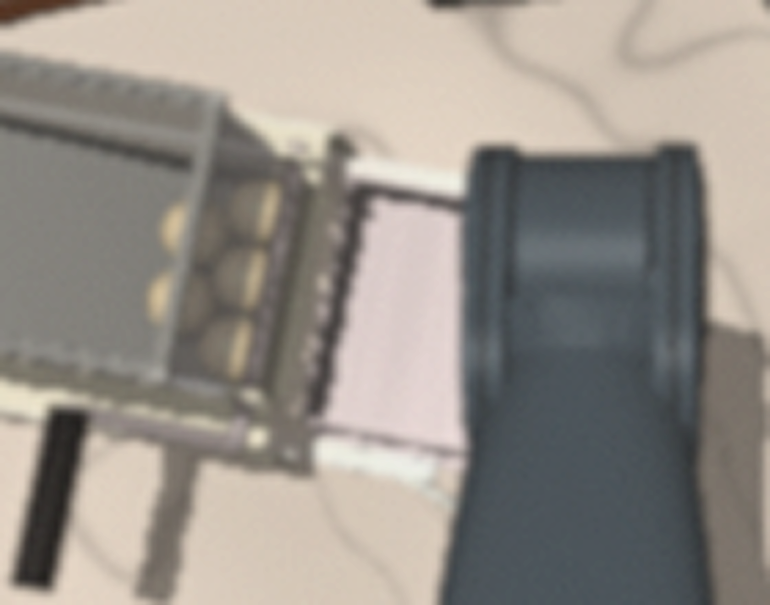

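```bash
python3 -m jog '[[[0,0,0,0.007,0],[0,0,0,0.014,0],[0,0,0,0.021,0],[0,0,0,0.028,0],[0,0,0,0.034,0],[0,0,0,0.038,0],[0,0,0,0.041,0],[0,0,0,0.041,0]]]'
python3 - <<'E'
from h import *
go(553.4,117.1,14,-10)
E
python3 -m jog '[[[0,0,0,0.003,0],[0,0,0,0.005,0],[0,0,0,0.005,0]]]'
python3 - <<'E'
from h import *
go(553.4,117.1,14,-10)
E
```

```text
time_s: 8.45
tool_pos: [553.2, 113.2, 13.8]
tool_rot: [-89.9, 0.0, -10.0]
wrist_force: [-0.5, 0.6, -2.2]
opening: 0.202
t 8.45 pos [553.2 113.2  13.8] rot [-8.993e+01  2.000e-02 -1.004e+01] F [-0.5  0.6 -2.2] open 0.202
shift [-0.0005 -0.0002  0.0038] turn -0.0007
time_s: 8.75
tool_pos: [554.1, 117.5, 14.0]
tool_rot: [-90.0, 0.0, -10.1]
wrist_force: [-0.4, -1.1, -0.2]
opening: 0.202
t 8.75 pos [554.1 117.5  14. ] rot [-8.998e+01  1.000e-02 -1.008e+01] F [-0.4 -1.1 -0.2] open 0.202
shift [-0.0006 -0.     -0.0005] turn -0.0015
```

No stop contact yet; continue in small steps until the force rises.

```bash
python3 -m jog '[[[0,0,0,0.002,0],[0,0,0,0.004,0],[0,0,0,0.004,0]]]'
python3 -m jog '[[[0,0,0,0.002,0],[0,0,0,0.003,0],[0,0,0,0.003,0]]]'
python3 - <<'E'
from h import *
go(553.4,117.1,14,-10)
E
```

```text
time_s: 9.05
tool_pos: [554.9, 121.5, 14.0]
tool_rot: [-90.0, -0.0, -10.1]
wrist_force: [0.2, 0.3, -1.7]
opening: 0.204
time_s: 9.35
tool_pos: [555.4, 121.8, 14.1]
tool_rot: [-90.3, -0.0, -10.1]
wrist_force: [-1.3, -7.3, -0.1]
opening: 0.197
t 9.35 pos [555.4 121.8  14.1] rot [-9.030e+01 -5.000e-02 -1.012e+01] F [-1.3 -7.3 -0.1] open 0.197
shift [-0.0011  0.0002 -0.005 ] turn -0.0021
```

```bash
python3 -m jog '[[[0,0,0,0.002,0],[0,0,0,0.003,0],[0,0,0,0.003,0]]]'
python3 - <<'E'
from h import *
go(553.4,117.1,14,-10)
t=robot.grab_frame("top")[:,:,::-1];s=robot.grab_frame("side")[:,:,::-1]
a=cv2.resize(t[140:250,140:250],None,fx=3.6,fy=3.6);b=cv2.resize(s[110:220,200:310],None,fx=3.6,fy=3.6)
cv2.imwrite("pics/e4.png",cv2.convertScaleAbs(np.hstack([a,b]),alpha=1.4))
E
```

```text
time_s: 9.65
tool_pos: [555.3, 121.8, 14.1]
tool_rot: [-90.7, -0.0, -10.2]
wrist_force: [-2.0, -13.9, 2.2]
opening: 0.204
t 9.65 pos [555.3 121.8  14.1] rot [-9.066e+01 -3.000e-02 -1.021e+01] F [ -2.  -13.9   2.2] open 0.204
shift [-0.0011  0.0002 -0.0049] turn -0.0037
```

View pics/e4.png

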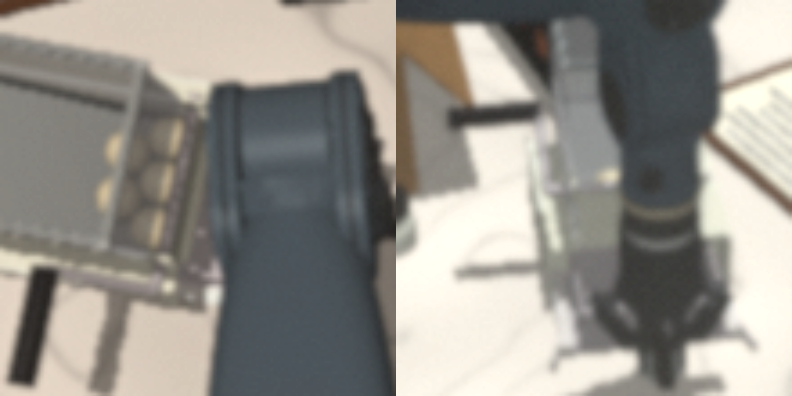

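```bash
python3 -m jog '[[[0,0,0,-0.003,0],[0,0,0,-0.004,0],[0.3,0,0,-0.004,0],[0.5,0,0,-0.004,0],[0.7,0,0,-0.004,0],[0.85,0,0,-0.004,0],[0.85,0,0,-0.004,0]]]'
python3 - <<'E'
from h import *
go(553.4,117.1,14,-10)
E
python3 -m jog '[[[0.85,0,-0.01,-0.004,0],[0.85,0,-0.03,-0.004,0],[0.85,0,-0.07,-0.004,0],[0.85,0,-0.12,-0.004,0],[0.85,0,-0.17,-0.004,0],[0.85,0,-0.21,-0.004,0],[0.85,0,-0.245,-0.004,0],[0.85,0,-0.245,-0.004,0]]]'
python3 - <<'E'
from h import *
go(440,160,260,80)
E
```

```text
time_s: 10.45
tool_pos: [555.2, 123.6, 14.1]
tool_rot: [-90.0, -0.0, -10.1]
wrist_force: [-0.5, 0.8, -0.7]
opening: 0.848
t 10.45 pos [555.2 123.6  14.1] rot [-8.997e+01 -1.000e-02 -1.006e+01] F [-0.5  0.8 -0.7] open 0.848
shift [-0.0007  0.0001 -0.0068] turn -0.001
time_s: 11.25
tool_pos: [557.1, 119.3, 267.2]
tool_rot: [-89.8, -0.7, -10.1]
wrist_force: [-0.1, 0.2, 0.5]
opening: 0.847
t 11.25 pos [557.1 119.3 267.2] rot [-89.8   -0.73 -10.09] F [-0.1  0.2  0.5] open 0.847
shift [-0.1225  0.0057  0.0195] turn -1.5724
```

```bash
python3 -m jog '[[[0.8,-0.03,0,0,0],[0.5,-0.07,0,0.005,-0.1],[0.3,-0.1,0,0.01,-0.25],[0.2,-0.122,0,0.019,-0.4],[0.2,-0.122,0,0.019,-0.55],[0.2,-0.122,0,0.019,-0.7],[0.2,-0.122,0,0.019,-0.85],[0.2,-0.122,0,0.019,-1.0],[0.2,-0.122,0,0.019,-1.15],[0.2,-0.122,0,0.019,-1.3]]]'
python3 -m jog '[[[0.2,0,0,0,-0.13],[0.2,0,0,0,-0.26],[0.2,0,0,0,-0.26]]]'
python3 - <<'E'
from h import *
go(453,356,240,80)
t=robot.grab_frame("top")[:,:,::-1];s=robot.grab_frame("side")[:,:,::-1]
cv2.imwrite("pics/t5.png",t);cv2.imwrite("pics/s5.png",s)
a=cv2.resize(t[130:270,120:280],None,fx=2.5,fy=2.5);b=cv2.resize(s[90:230,180:340],None,fx=2.5,fy=2.5)
cv2.imwrite("pics/e5.png",cv2.convertScaleAbs(np.hstack([a,b]),alpha=1.4))
E
```

```text
time_s: 12.25
tool_pos: [437.3, 159.1, 258.7]
tool_rot: [-90.0, 0.0, 64.7]
wrist_force: [0.5, 0.2, -1.0]
opening: 0.2
time_s: 12.55
tool_pos: [437.3, 159.1, 258.7]
tool_rot: [-90.0, 0.0, 79.3]
wrist_force: [-0.6, 1.5, 0.2]
opening: 0.201
t 12.55 pos [437.3 159.1 258.7] rot [-8.997e+01  1.000e-02  7.928e+01] F [-0.6  1.5  0.2] open 0.201
shift [0.1964 0.0187 0.0212] turn -0.0126
```

View pics/e5.png

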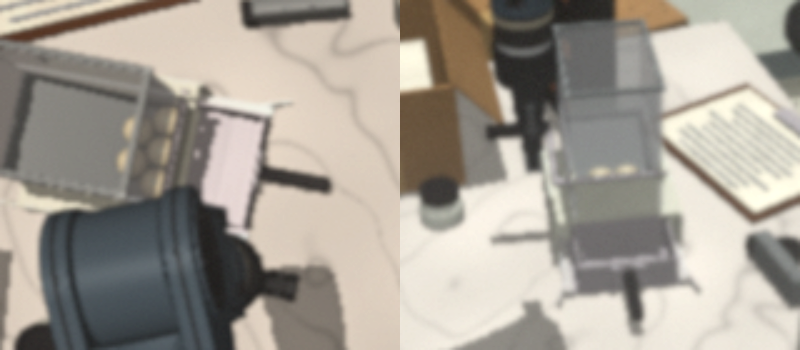

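Run:
```python
from h import *
np.set_printoptions(precision=1,suppress=True)
a=np.radians(80);R=np.array([[np.cos(a),np.sin(a)],[-np.sin(a),np.cos(a)]]);o=np.array([574.0,235.3])
t=cv2.imread("pics/t5.png")
cv2.imwrite("pics/e6.png",cv2.convertScaleAbs(cv2.resize(t[160:230,190:260],None,fx=8,fy=8,interpolation=cv2.INTER_CUBIC),alpha=1.4))
def blob(im,x0,x1,y0,y1,th):
    m=np.zeros(im.shape[:2],np.uint8); m[y0:y1,x0:x1]=(im.max(2)[y0:y1,x0:x1]<th)*255
    c=max(cv2.findContours(m,cv2.RETR_EXTERNAL,cv2.CHAIN_APPROX_NONE)[0],key=cv2.contourArea)
    return cv2.minAreaRect(c)
r=blob(t,220,256,190,215,60);print(r)
for p in cv2.boxPoints(r): print(R@(onz("top",p,42)[:2]-o))
```

```text
((237.39195251464844, 201.4754638671875), (27.658313751220703, 5.1859331130981445), 12.804265975952148)
[-62.7   7.2]
[-63.2  -8.6]
[-147.4   -4.9]
[-146.8   10.9]
```

View pics/e6.png

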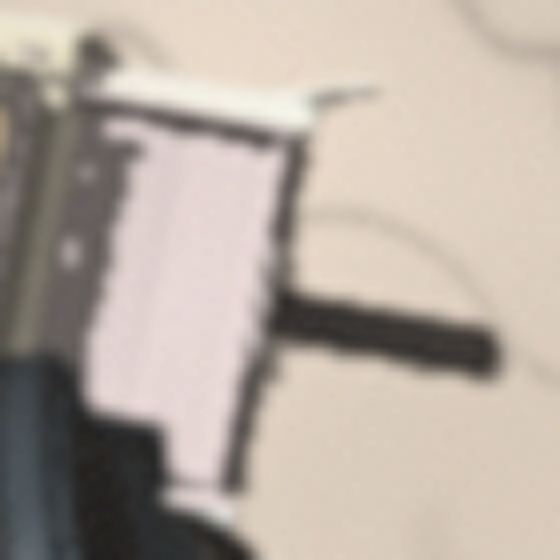

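```bash
python3 -m jog '[[[0.13,0.03,0,0.01,-0.01],[0.13,0.07,0,0.021,-0.012],[0.13,0.11,0,0.021,-0.012],[0.13,0.15,0,0.021,-0.012],[0.13,0.18,0,0.021,-0.012],[0.13,0.196,0.01,0.021,-0.012],[0.13,0.196,0.02,0.021,-0.012],[0.13,0.196,0.02,0.021,-0.012]]]' 60
python3 - <<'E'
from h import *
go(453,356,205,80)
t=robot.grab_frame("top")[:,:,::-1];s=robot.grab_frame("side")[:,:,::-1]
a=cv2.resize(t[150:270,90:220],None,fx=3,fy=3);b=cv2.resize(s[80:200,170:300],None,fx=3,fy=3)
cv2.imwrite("pics/e7.png",cv2.convertScaleAbs(np.hstack([a,b]),alpha=1.4))
E
```

```text
time_s: 13.45
tool_pos: [452.3, 354.5, 236.1]
tool_rot: [-89.8, 0.2, 79.9]
wrist_force: [-0.5, -0.1, 0.3]
opening: 0.128
t 13.45 pos [452.3 354.5 236.1] rot [-89.79   0.24  79.94] F [-0.5 -0.1  0.3] open 0.128
shift [ 0.0018  0.0311 -0.0005] turn -0.0011
```

View pics/e7.png

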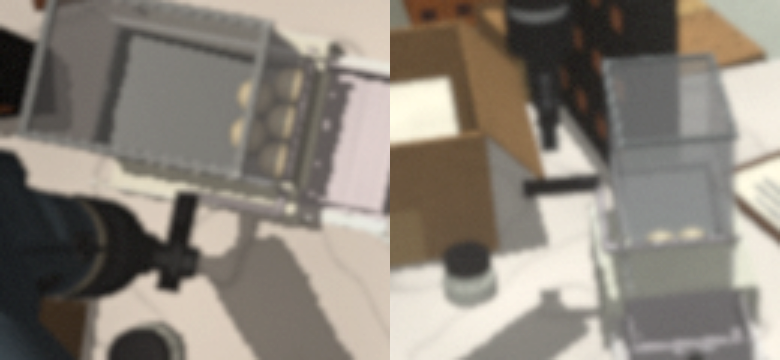

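```bash
python3 -m jog '[[[0.13,0.002,0.015,0,0],[0.13,0.002,0.03,0,0],[0.13,0.002,0.036,0,0],[0.13,0.002,0.036,0,0]]]'
python3 -m jog '[[[0.13,0,0.005,0,0],[0.13,0,0.01,0,0],[0.13,0,0.01,0,0]]]'
python3 - <<'E'
from h import *
go(453,356,190,80)
s=robot.grab_frame("side")[:,:,::-1];t=robot.grab_frame("top")[:,:,::-1]
a=cv2.resize(t[150:270,90:220],None,fx=3,fy=3);b=cv2.resize(s[80:200,170:300],None,fx=3,fy=3)
cv2.imwrite("pics/e8.png",cv2.convertScaleAbs(np.hstack([a,b]),alpha=1.4))
E
```

```text
time_s: 13.95
tool_pos: [453.4, 356.5, 202.4]
tool_rot: [-89.9, 0.1, 79.9]
wrist_force: [-0.4, -0.4, 0.8]
opening: 0.129
time_s: 14.25
tool_pos: [454.2, 357.9, 193.4]
tool_rot: [-90.1, -0.0, 80.0]
wrist_force: [-0.2, 0.3, 1.4]
opening: 0.132
t 14.25 pos [454.2 357.9 193.4] rot [-9.007e+01 -5.000e-02  7.998e+01] F [-0.2  0.3  1.4] open 0.132
shift [-0.0021  0.0034  0.0009] turn -0.0004
```

View pics/e8.png

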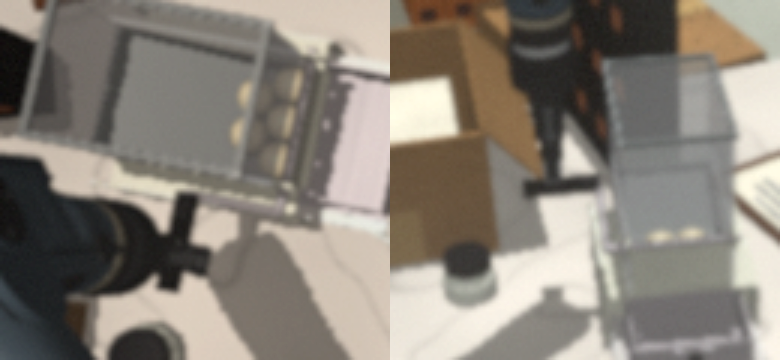

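```bash
python3 -m jog '[[[0.13,-0.001,0.004,0,0],[0.13,0.001,0.008,0,0],[0.13,0.004,0.012,0,0],[0.13,0.005,0.016,0,0],[0.13,0.005,0.016,0,0]]]'
python3 - <<'E'
from h import *
go(453,356,190,80)
s=robot.grab_frame("side")[:,:,::-1];t=robot.grab_frame("top")[:,:,::-1]
a=cv2.resize(t[150:270,90:220],None,fx=3,fy=3);b=cv2.resize(s[80:200,170:300],None,fx=3,fy=3)
cv2.imwrite("pics/e9.png",cv2.convertScaleAbs(np.hstack([a,b]),alpha=1.4))
E
```

```text
time_s: 14.85
tool_pos: [454.4, 362.6, 176.1]
tool_rot: [-90.0, 0.1, 80.0]
wrist_force: [0.4, 0.1, 1.7]
opening: 0.129
t 14.85 pos [454.4 362.6 176.1] rot [-8.996e+01  7.000e-02  8.000e+01] F [0.4 0.1 1.7] open 0.129
shift [-0.0068 -0.0139  0.0002] turn -0.0
```

View pics/e9.png

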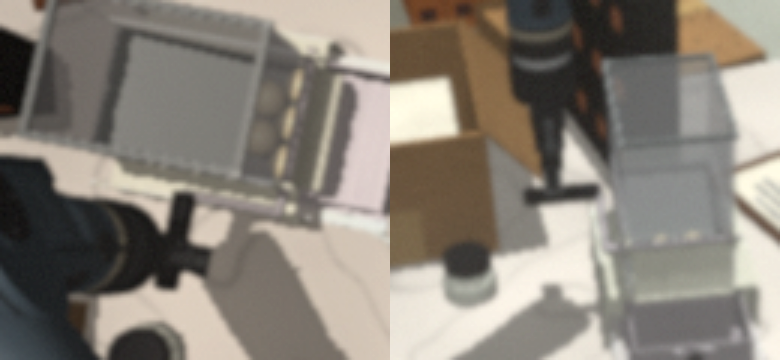

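```bash
python3 -m jog '[[[0.13,0.002,0.008,0,0],[0.13,0.004,0.016,0,0],[0.13,0.005,0.025,0,0],[0.13,0.005,0.033,0,0],[0.13,0.004,0.041,0,0],[0.13,0.002,0.049,0,0],[0.13,0,0.056,0,0],[0.13,-0.002,0.062,0,0],[0.13,-0.003,0.066,0,0],[0.13,-0.003,0.066,0,0]]]'
python3 - <<'E'
from h import *
go(453,356,190,80)
s=robot.grab_frame("side")[:,:,::-1];t=robot.grab_frame("top")[:,:,::-1]
a=cv2.resize(t[150:270,90:220],None,fx=3,fy=3);b=cv2.resize(s[100:220,180:310],None,fx=3,fy=3)
cv2.imwrite("pics/e10.png",cv2.convertScaleAbs(np.hstack([a,b]),alpha=1.4))
E
```

```text
time_s: 15.95
tool_pos: [454.1, 359.3, 110.3]
tool_rot: [-90.0, 0.0, 80.0]
wrist_force: [-0.4, 1.5, 5.8]
opening: 0.125
t 15.95 pos [454.1 359.3 110.3] rot [-9.001e+01  3.000e-02  7.996e+01] F [-0.4  1.5  5.8] open 0.125
shift [-0.0035 -0.0797  0.0005] turn -0.0006
```

View pics/e10.png

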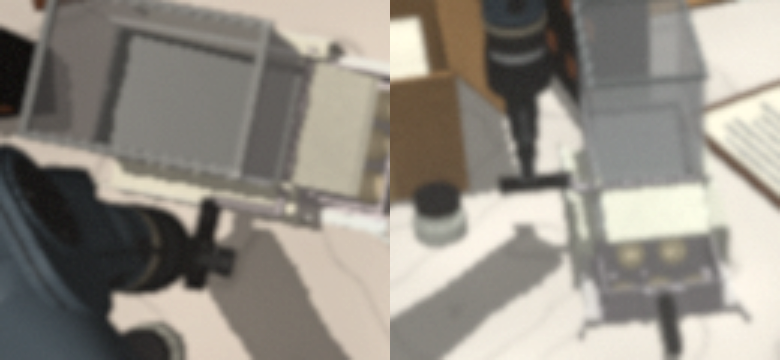

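```bash
python3 -m jog '[[[0.13,0,0,0,0],[0.13,0,0,0,0],[0.13,0,0,0,0],[0.13,0,0,0,0],[0.13,0,0,0,0],[0.13,0,0,0,0],[0.13,0,0,0,0],[0.13,0,0,0,0],[0.13,0,0,0,0],[0.13,0,0,0,0]]]'
python3 -m jog '[[[0.13,0,0,0,0],[0.13,0,0,0,0],[0.13,0,0,0,0],[0.13,0,0,0,0],[0.13,0,0,0,0],[0.13,0,0,0,0],[0.13,0,0,0,0],[0.13,0,0,0,0],[0.13,0,0,0,0],[0.13,0,0,0,0]]]'
python3 - <<'E'
from h import *
s=robot.grab_frame("side")[:,:,::-1];t=robot.grab_frame("top")[:,:,::-1]
a=cv2.resize(t[150:250,140:240],None,fx=4,fy=4,interpolation=cv2.INTER_CUBIC);b=cv2.resize(s[120:220,215:315],None,fx=4,fy=4,interpolation=cv2.INTER_CUBIC)
cv2.imwrite("pics/e11.png",cv2.convertScaleAbs(np.hstack([a,b]),alpha=1.6))
E
```

```text
time_s: 17.05
tool_pos: [454.2, 359.6, 111.1]
tool_rot: [-90.0, -0.0, 80.0]
wrist_force: [-0.6, 1.1, 5.4]
opening: 0.127
time_s: 18.05
tool_pos: [454.3, 359.6, 111.1]
tool_rot: [-90.0, -0.0, 80.0]
wrist_force: [-0.6, 0.6, 6.7]
opening: 0.125
```

View pics/e11.png

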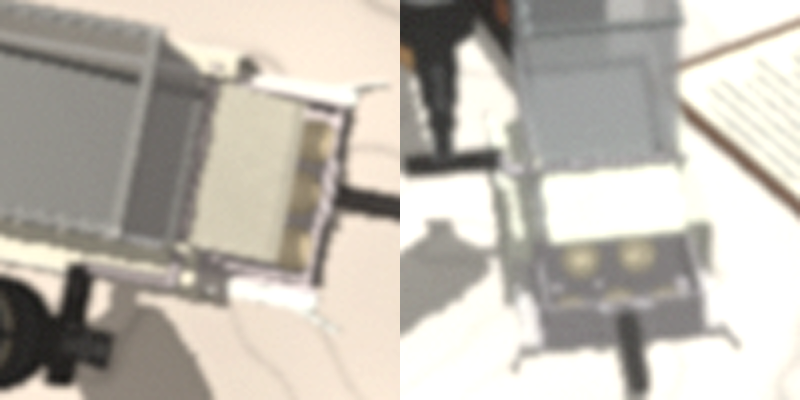

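Three soaps lie in the front row (top view) and two behind them (side view, around (580,258) and (635,258)), so all five are in the tray and the hopper floor is empty. Next I let the lever up along its arc.

```bash
python3 -m jog '[[[0.13,0.002,-0.006,0,0],[0.13,0.005,-0.014,0,0],[0.13,0.007,-0.023,0,0],[0.13,0.008,-0.032,0,0],[0.13,0.008,-0.04,0,0],[0.13,0.007,-0.048,0,0],[0.13,0.005,-0.056,0,0],[0.13,0.002,-0.065,0,0],[0.13,-0.001,-0.074,0,0],[0.13,-0.003,-0.082,0,0]]]'
python3 -m jog '[[[0.13,0,-0.008,0,0],[0.13,0,-0.02,0,0],[0.13,0,-0.05,0,0],[0.13,0,-0.09,0,0],[0.13,0,-0.13,0,0],[0.13,-0.04,-0.14,0,0],[0.13,-0.09,-0.14,-0.01,0],[0.13,-0.14,-0.14,0,0],[0.13,-0.19,-0.14,0.02,0],[0.13,-0.19,-0.14,0.04,0]]]'
python3 - <<'E'
from h import *
go(400,150,300,80)
s=robot.grab_frame("side")[:,:,::-1];t=robot.grab_frame("top")[:,:,::-1]
cv2.imwrite("pics/t6.png",t);cv2.imwrite("pics/s6.png",s)
a=cv2.resize(t[140:240,140:240],None,fx=4,fy=4,interpolation=cv2.INTER_CUBIC);b=cv2.resize(s[110:220,205:315],None,fx=3.636,fy=3.636,interpolation=cv2.INTER_CUBIC)
cv2.imwrite("pics/e12.png",cv2.convertScaleAbs(np.hstack([a,b[:400,:400]]),alpha=1.5))
E
```

```text
time_s: 19.15
tool_pos: [453.4, 356.7, 193.6]
tool_rot: [-90.0, -0.0, 80.0]
wrist_force: [0.4, -1.5, -0.5]
opening: 0.127
time_s: 20.15
tool_pos: [380.4, 173.5, 334.0]
tool_rot: [-90.1, 0.0, 79.7]
wrist_force: [-0.2, 0.7, 2.0]
opening: 0.129
t 20.15 pos [380.4 173.5 334. ] rot [-9.007e+01  2.000e-02  7.968e+01] F [-0.2  0.7  2. ] open 0.129
shift [-0.0196  0.034  -0.0234] turn -0.0056
```

View pics/e12.png

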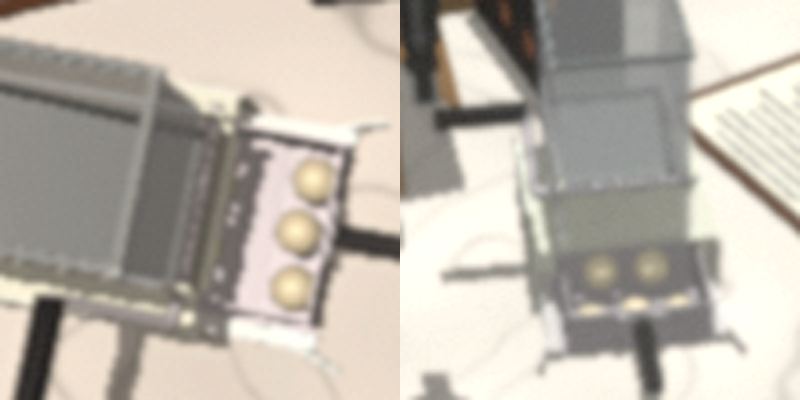

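View pics/t6.png

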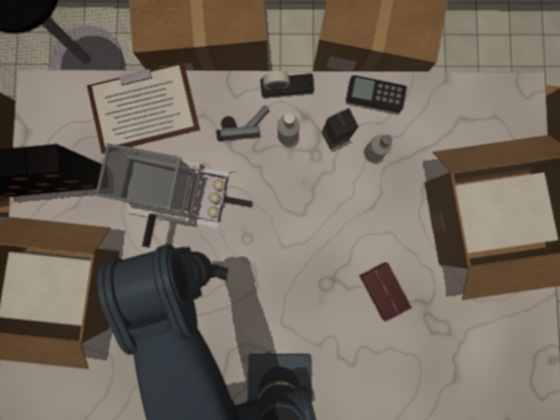

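Run:
```python
from h import *
t=cv2.imread("pics/t6.png");t0=cv2.imread("pics/top0.png")
def blob(im,x0,x1,y0,y1,th):
    m=np.zeros(im.shape[:2],np.uint8); m[y0:y1,x0:x1]=(im.max(2)[y0:y1,x0:x1]<th)*255
    c=max(cv2.findContours(m,cv2.RETR_EXTERNAL,cv2.CHAIN_APPROX_NONE)[0],key=cv2.contourArea)
    return cv2.minAreaRect(c)
print("handle",blob(t,220,256,190,215,60),"lever",blob(t,138,162,210,248,55),blob(t0,138,162,210,248,55))
d=cv2.absdiff(t,t0).max(2)
for n,(x0,x1,y0,y1) in dict(gun=(210,275,100,145),lotion=(275,302,108,145),dye=(320,360,105,150),sham=(362,396,130,165),kit=(355,415,260,325)).items(): print(n,d[y0:y1,x0:x1].max(),d[y0:y1,x0:x1].mean())
go(400,150,300,80)
robot.close_job()
```

```text
handle ((237.50982666015625, 201.45680236816406), (27.436689376831055, 5.09728479385376), 12.804266929626465) lever ((148.81764221191406, 230.0706024169922), (5.965587615966797, 31.671842575073242), 12.528807640075684) ((148.8389129638672, 230.00888061523438), (6.2497148513793945, 32.0020866394043), 12.804265975952148)
gun 18 12.987350427350428
lotion 19 12.586586586586586
dye 18 10.063888888888888
sham 18 12.453781512605042
kit 18 12.05102564102564
t 20.25 pos [379.5 176.1 335. ] rot [-90.11  -0.13  79.91] F [-0.2 -0.3  0.5] open 0.131
shift [-0.0221  0.035  -0.0247] turn -0.0016
the job is handed in; nothing more can be done
```

The tray is home, all five soaps are in it, the lid is shut, and the job was handed in at 20.3 s of the 72 s allowed.

- **Tray:** I gripped it by the handle and slid it along the counter into the runners. It met a firm stop, where pushing on raised the force to 14 N without moving it further. I then eased off and let go.
- **Lever:** I pressed it down along its arc to about 5 to 7 N, a few millimetres short of its lowest point. I held it for about 2 s, then let it up along the same arc.

**Last checks**
- **Lid and lever:** the lid is shut, and the lever bar is back at its starting pixel position to within 0.1 px.
- **Soaps:** the side view shows two at the back and three in front, and the hopper is empty. The top view alone shows only the front three, because the back two are hidden under the bin.
- **Tray position:** the handle is within 0.1 px of where it stood after I let go of it.
- **Other goods:** the lotion, shampoo, dye box, kit box and label gun show only an even brightness change from the start picture. I did not measure the cream jar, because the arm hid it in the last top view. The gripper did not go near it.

**One disagreement:** the stop came about 4 to 5 mm farther in than my camera estimate of the bin's position. I took the firm contact as the sign that the tray was home.

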